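# Draw the tall board out of the rack and hold it over the bowl to drip

### The arm

A 6-joint arm with a two-finger parallel gripper is mounted at the origin on a cart in front of the work surface, level with it; the furniture and walls round the work are solid. World frame = base frame: x ahead of the robot, y to its left, z up, the work surface at z = 0. Lengths are in m, angles in rad, forces in N, time in s.
With the tool pointing down it reaches from about 0.375 to 0.975 m from the base axis. Payload 3.8 kg.
Tool frame: the origin (TCP) lies at the very end of the fingers, on their centre line; the grasp point (between the pads) lies 19 mm behind it; z points along the fingers, y is the line along which they close (so a half turn about z gives the same grasp; the last joint's range is limited). The gripper opens to 88 mm and grips with 3 to 60 N. Pads are 18 mm wide; open, the fingers measure 123 mm over their backs; the gripper's body (75 mm by 187 mm) begins 45 mm behind the grasp point.
Start: joints at [-1.333, 0.264, 1.604, -0, 1.274, -0.037], TCP at [0.183, -0.65, 0.239] pointing down, gripper open.
Joint ranges: [-2.63, 2.63], [-0.94, 2.18], [0.31, 2.57], [-1.31, 4.45], [0, 2.66], [-2.55, 2.55]. Speed limits (rad/s): [2.57, 2.57, 3.14, 3.14, 3.14, 3.14].

### API

Orientations are given as a unit quaternion [x, y, z, w].
In Python, from bench import readout, cams, close_job gives the robot as it stands.
- The arm moves only by the tool carry_out, never from a script. Its argument "steps" is a list that holds one entry, the list of rows, each a list of 7 numbers: the shift along the tool's x, y, z in units of 300 mm (1.0 is 300 mm), then the turn, a rotation vector about the tool's x, y, z in units of 0.1 rad (1.0 is 0.1 rad), then the opening, from -1 (shut) to 1 (fully open). A call has 1 to 12 rows; each row shifts and turns the commanded pose from where the row before left it, along the tool's axes as they then stand; what a row does not reach is not made up. A row lasts 1/12 s, in which the tool goes at most 41.7 mm and 7.16 degrees, less where a joint would pass 70% of its speed; a pose out of reach is approached as far as the arm can. A call with a number of a shift or a turn outside -1 to 1 is refused whole. A call with a gripper value outside its range is refused whole. The fingers move at their own pace and stop on an object; the grip force is fixed at half the most. Time passes only in rows, so rows that do not move let the fingers close. It gives the time, the measured TCP pose, the force, the opening and the grip force at its end, in the units of the state.
- readout.observe(): the state, without advancing time (a new reading comes with each control period).
- cams.grab_frame(name): name is "scene" or "top" or "wrist"; returns the picture (420x560x3 uint8, red, green, blue); there is no depth.
- cams.get_calibration(name): a dict with "fx", "fy", "cx", "cy" (pixels), "rvec" (rotation vector, rad) and "tvec" (3), from world to camera coordinates, as OpenCV has them; the wrist camera has in their place "tool_from_camera" (4x4, takes a point from camera to tool coordinates, whose origin is the TCP and whose axes are the flange's). Camera axes: x right, y down, z forward; pixel columns grow to the right and rows downward; lengths in m; the calibration is good to about 2 mm. A picture is of the moment at which its call begins: read the wrist's pose just before it. get_calibration takes no time and is no camera call.
- close_job(): hands the job in; it is judged then, once.
The state is a dict: "time_s": time; "joint_positions": joint angles; "qvel": joint speeds; "joint_efforts": joint torques, N m; "tool_pos": TCP position; "eef_rot": TCP orientation; "ft_force": force on the tool from outside, world axes, zero at the start; "moment": the same for the moment, N m; "gripper_width": finger opening in m; "grip_force": force on a finger pad.
Only numpy, scipy, OpenCV 4.12 (cv2) and the standard library are available. Lean on these libraries where they do the work, as an engineer would, in place of code of your own. Each camera call takes 0.05 s, during which the arm holds its last target. There are 200 camera calls.

### The job

The tallest of the three wooden boards standing in the wire rack has just been rinsed: draw it straight up out of its slot, carry it upright to the big mixing bowl and keep holding it there to drip, over the middle of the bowl, clear of the rim but no more than a hand's breadth (8 cm) above it. Finish while holding it still, upright and with its lower edge level; do not set it down or let it rest on anything. Leave the other two boards in their slots and the bowl, the jar and the mug where they stand.

Things in the scene. Friction and masses are not known exactly. Their poses are not given: they have to be found in the camera images.
- rack: wire board rack, fixed: dark wooden base 230 x 130 mm, its top 15 mm above the table, six steel hoops (6 mm wire, 100 mm along y, tops 73 mm above the table). Origin: centre of the underside, z up. Three slots at x = -70, 0, +70 mm of its frame run along its y, each 14 mm wide between two hoops; slot floor = base top. Stands left or right, turned up to 0.45 rad
- tall_board: the board to take, plain light wood: the tallest, 10 mm thick (x axis), 140 mm wide (y), 155 mm tall (z), corner radius 16 mm, 0.12 to 0.24 kg. Origin: middle of its lower edge; z points to its top edge. Stands loose in any one of the three slots, lower edge 15 mm above the table; may lean up to 0.07 rad
- wide_board: bystander in another slot: light wood board 10 mm thick (x), 170 mm wide (y), 110 mm tall (z). Origin: middle of its lower edge
- small_board: bystander in another slot: light wood board 10 mm thick (x), 120 mm wide (y), 115 mm tall (z). Origin: middle of its lower edge
- bowl: large open round mixing bowl, pale grey, 259 mm across the rim, 120 mm tall, loose on the table, on the other side of the table from the rack. Origin: centre of its underside; z up
- storage_jar: bystander: round jar with a dark lid, 65 mm across, 86 mm tall, between rack and bowl, nearer to the robot. Origin: centre of its underside
- mug: bystander: two-tone mug, 90 mm across, 122 mm with its handle, 107 mm tall, on the table further back. Origin: centre of its underside
Things that resemble listed ones, but are neither listed nor needed, are in the scene too. Leave any pink look-alike of the tall_board alone.

How it is judged:
By the outcome, as a careful person would: the job done as asked, in the order asked, and still so for the second after the job is handed in, while the arm keeps its last pose, push and grip.
It also fails if it takes over 42 s, if anything falls off the work surface, if the arm or the gripper's body presses on something with over 40 N, if the wrist force passes 120 N, or if a joint passes its speed limit or range.

## Working session

There is one attempt and no reset: what is moved stays moved. The work goes in short steps, Python scripts to look and compute and a tool call to move; the robot and the scene stay as the last step left them, time stands still between calls to the robot, and variables do not carry over. Pictures are saved under pics/ and viewed, at most 10 in all, crops included, and the job is handed in when it is done.

Besides the shell and the picture viewer there is one more tool, called after "Request:" in YAML: its name, and indented under it one key for each argument. carry_out: Moves the arm, as the interface text tells. Its arguments: {"type":"object","properties":{"steps":{"type":"array"}},"required":["steps"]}

```bash
mkdir -p pics; cat > h.py <<'E'
import numpy as np, cv2
from scipy.spatial.transform import Rotation as R
from bench import readout, cams, close_job
def cam(n):
    c=cams.get_calibration(n); K=np.array([[c['fx'],0,c['cx']],[0,c['fy'],c['cy']],[0,0,1.]])
    if 'tool_from_camera' in c:
        s=readout.observe(); T=np.eye(4); T[:3,:3]=R.from_quat(s['eef_rot']).as_matrix(); T[:3,3]=s['tool_pos']
        W=T@np.array(c['tool_from_camera']); return K,W[:3,:3],W[:3,3]
    M=cv2.Rodrigues(np.array(c['rvec'],float))[0]; return K,M.T,-M.T@np.array(c['tvec'],float)
def ray(C,u,v):
    K,Rw,o=C; d=Rw@np.linalg.solve(K,[u,v,1.]); return o,d/np.linalg.norm(d)
def onz(C,u,v,z):
    o,d=ray(C,u,v); return o+d*(z-o[2])/d[2]
def proj(C,p):
    K,Rw,o=C; q=K@(Rw.T@(np.array(p)-o)); return q[:2]/q[2]
def grab(n,f):
    im=cams.grab_frame(n); cv2.imwrite('pics/'+f,im[:,:,::-1]); return im
E
python3 - <<'E'
from h import *
s=readout.observe(); print(s['time_s'],s['tool_pos'],s['eef_rot'],s['gripper_width'],s['ft_force'])
grab('scene','s1.png');grab('top','t1.png')
for n in('scene','top'):
    C=cam(n);print(n,C[2],C[1][:,2],C[0][0,0])
E
```

```text
0.0 [ 0.18299525 -0.64900283  0.23742179] [ 9.90573390e-01  1.36978781e-01 -1.11435979e-04 -1.07680476e-03] 0.08800343200986084 [ 0.93620425 -0.0973529  -1.15453031]
scene [ 0.24155233 -0.63350389  0.55121265] [ 0.29914509  0.74298769 -0.59873325] 400.1928941956671
top [ 0.36209276 -0.004175    0.89598253] [ 1.78227817e-01  5.40123544e-04 -9.83989102e-01] 411.1399719235604
```

View pics/s1.png

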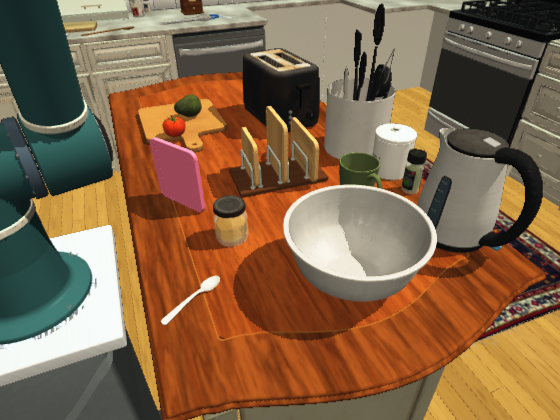

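View pics/t1.png

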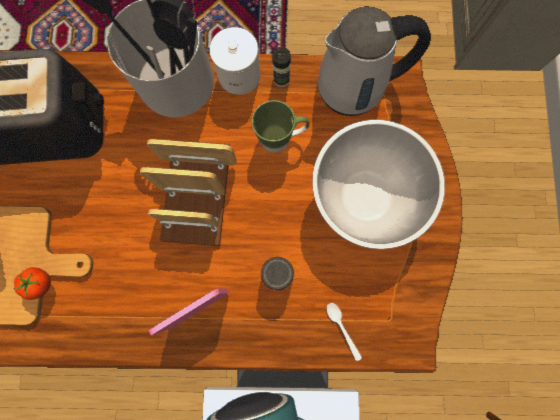

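The scene view shows three boards in the rack; the tallest is in the middle slot (scene 278,145; top view about 182,182). The bowl is at top view (378,185), the jar at (277,273), the mug at (275,125), and the pink decoy at (188,312). I'll zoom in on the rack in both views.

```bash
python3 - <<'E'
import cv2,numpy as np
t=cv2.imread('pics/t1.png')[130:250,135:245];s=cv2.imread('pics/s1.png')[95:200,225:335]
a=cv2.resize(t,None,fx=3.6,fy=3.6,interpolation=cv2.INTER_CUBIC);b=cv2.resize(s,None,fx=3.6,fy=3.6,interpolation=cv2.INTER_CUBIC)
o=np.zeros((max(a.shape[0],b.shape[0]),a.shape[1]+b.shape[1],3),np.uint8);o[:a.shape[0],:a.shape[1]]=a;o[:b.shape[0],a.shape[1]:]=b
cv2.imwrite('pics/z1.png',o);print(o.shape)
E
```

```text
(432, 792, 3)
```

View pics/z1.png

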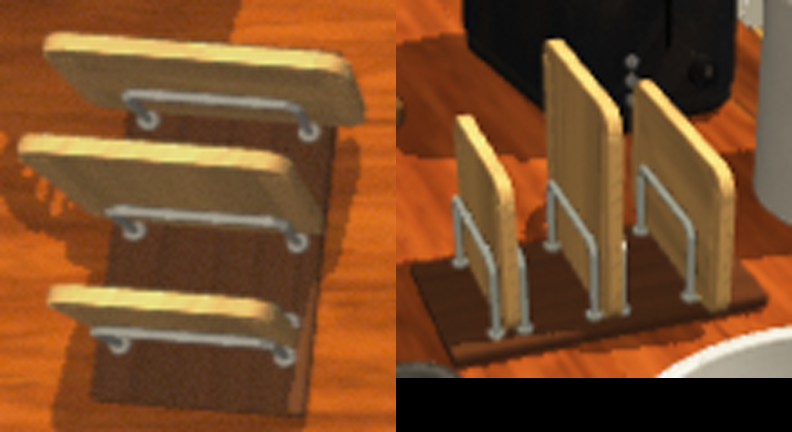

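The middle board is the tallest in both crops. Its bright top edge runs from about (141,170) to (214,174) in the top view. Next I'll measure that edge, the rack and the bowl.

```bash
python3 - <<'E'
from h import *
im=cv2.imread('pics/t1.png');C=cam('top');hsv=cv2.cvtColor(im,cv2.COLOR_BGR2HSV)
print(hsv[171,160:200:10],hsv[182,180],hsv[185,400],im[150,330],im[200,370])
# bright strip
m=((hsv[...,2]>195)&(hsv[...,1]>70)&(hsv[...,0]>12)&(hsv[...,0]<32)).astype(np.uint8)
n,l,st,ce=cv2.connectedComponentsWithStats(m)
for i in range(1,n):
    if st[i,4]>60 and 130<ce[i][0]<250 and 120<ce[i][1]<240:
        ys,xs=np.where(l==i);z={True:.125}.get(ce[i][1]<160,.17 if ce[i][1]<195 else .13)
        P=np.array([onz(C,x,y,z)[:2] for x,y in zip(xs,ys)]);c,(w,h),a=cv2.minAreaRect(P.astype(np.float32)*1000)
        print(st[i],ce[i],'rect mm',c,w,h,a)
        u,sv,vt=np.linalg.svd(P-P.mean(0),full_matrices=False);print(' dir',vt[0],np.arctan2(vt[0][1],vt[0][0]),P.mean(0))
def cr(u,v,z):return onz(C,135+u/3.6,130+v/3.6,z).round(4)
print('hoop mid',cr(112,211,.073),cr(290,222,.073)); print('hoop far',cr(130,96,.073),cr(300,105,.073),'near',cr(95,332,.073),cr(288,344,.073))
print('base',cr(93,400,.015),cr(300,415,.015))
# bowl
m=((hsv[...,1]<45)&(hsv[...,2]>60)).astype(np.uint8);m[:110]=0;m[:,:305]=0;m[260:]=0;m[:,450:]=0
cs=max(cv2.findContours(m,0,1)[0],key=cv2.contourArea);h=cv2.convexHull(cs)[:,0]
P=np.array([onz(C,x,y,.12)[:2] for x,y in h]).astype(np.float32)
print('bowl',cv2.minEnclosingCircle(P),cv2.boundingRect(cs), cv2.fitEllipse(P))
print('jar',onz(C,277,273,.086),'mug',onz(C,274,123,.107))
E
```

```text
[[ 25 119 235]
 [ 24 117 234]
 [ 25 115 233]
 [ 27 116 228]] [ 18 142 113] [ 17  44 168] [83 92 98] [212 226 233]
[147 139  84  11 368] [188.3125    143.7201087] rect mm (634.0108032226562, 188.90957641601562) 163.0577392578125 9.596087455749512 86.40267944335938
 dir [0.061754  0.9980914] 1.5090030090755664 [0.63410443 0.18945683]
[140 167  73  10 347] [175.82420749 171.55619597] rect mm (564.7108764648438, 197.40164184570312) 132.08824157714844 9.24085807800293 86.33019256591797
 dir [-0.06222783 -0.99806197] -1.6330643874061428 [0.56468466 0.19790901]
[148 209  60   9 285] [177.44912281 212.95789474] rect mm (494.9402160644531, 200.47262573242188) 111.80858612060547 9.240604400634766 86.28336334228516
 dir [-0.0636217  -0.99797409] -1.6344610256824261 [0.49496624 0.20092858]
[226 222  25   8  64] [236.078125 226.234375] rect mm (472.732666015625, 85.56978607177734) 13.301222801208496 45.053306579589844 0.8524235486984253
 dir [0.02486565 0.9996908 ] 1.5459281106693512 [0.47127623 0.08916519]
hoop mid [0.5552 0.2426 0.073 ] [0.5503 0.1408 0.073 ]
hoop far [0.6237 0.2367 0.073 ] [0.6197 0.1381 0.073 ] near [0.4853 0.2475 0.073 ] [0.4801 0.1387 0.073 ]
base [0.453  0.2636 0.015 ] [0.4459 0.1397 0.015 ]
bowl ((0.5635218024253845, -0.18225082755088806), 0.12871374189853668) (313, 120, 131, 129) ((0.5636128783226013, -0.18203681707382202), (0.2547946870326996, 0.2569204270839691), 87.8936538696289)
jar [0.38672894 0.01146582 0.086     ] mug [0.68712821 0.02267759 0.107     ]
```

Request:
carry_out:
  steps:
    - [[0, 0, -0.01, 0, 0, -1, 0], [0, 0, -0.01, 0, 0, -1, 0], [0, 0, -0.01, 0, 0, -1, 0], [0, 0, -0.01, 0, 0, -1, 0], [0, 0, -0.01, 0, 0, -1, 0], [0, 0, -0.01, 0, 0, -1, 0], [0, 0, -0.01, 0, 0, -1, 0], [0, 0, -0.01, 0, 0, -1, 0], [0, 0, -0.01, 0, 0, -1, 0], [0, 0, -0.01, 0, 0, -1, 0], [0, 0, -0.01, 0, 0, -1, 0], [0, 0, -0.01, 0, 0, -1, 0]]

```text
time_s: 1.1
tool_pos: [0.1831, -0.6493, 0.274]
eef_rot: [0.739, 0.674, 0.0, -0.001]
ft_force: [-0.1, -1.8, 0.7]
gripper_width: 0.0443
grip_force: 0.0
```

```bash
cat > plan.py <<'E'
from h import *
import sys
def plan(x,y,z,yaw):
    s=readout.observe();M=R.from_quat(s['eef_rot']).as_matrix();p=np.array(s['tool_pos'])
    d=M.T@(np.array([x,y,z])-p)/.3
    T=np.c_[[np.cos(yaw),np.sin(yaw),0],[np.sin(yaw),-np.cos(yaw),0],[0,0,-1]]
    print('t',round(s['time_s'],2),'p',p.round(4),'yaw',np.arctan2(M[1,0],M[0,0]).round(4),'q',np.round(s['joint_positions'],2),'w',round(s['gripper_width'],4),'F',np.round(s['ft_force'],2))
    print('shift units',d.round(4),'turn units',(R.from_matrix(M.T@T).as_rotvec()/.1).round(3))
if __name__=='__main__': plan(*map(float,sys.argv[1:]))
E
python3 plan.py 0.565 0.1975 0.275 1.508
```

```text
t 1.1 p [ 0.1831 -0.6493  0.274 ] yaw 1.4798 q [-1.33  0.25  1.56 -0.    1.34 -1.24] w 0.0443 F [-0.1  -1.82  0.73]
shift units [2.9266e+00 1.0113e+00 2.0000e-04] turn units [-0.004 -0.013 -0.282]
```

Request:
carry_out:
  steps:
    - [[0.122, 0.042, 0, 0, 0, 0, 0], [0.122, 0.042, 0, 0, 0, 0, 0], [0.122, 0.042, 0, 0, 0, 0, 0], [0.122, 0.042, 0, 0, 0, 0, 0], [0.122, 0.042, 0, 0, 0, 0, 0], [0.122, 0.042, 0, 0, 0, 0, 0], [0.122, 0.042, 0, 0, 0, 0, 0], [0.122, 0.042, 0, 0, 0, 0, 0], [0.122, 0.042, 0, 0, 0, 0, 0], [0.122, 0.042, 0, 0, 0, 0, 0], [0.122, 0.042, 0, 0, 0, 0, 0], [0.122, 0.042, 0, 0, 0, 0, 0]]

```text
time_s: 2.1
tool_pos: [0.3758, -0.2251, 0.2744]
eef_rot: [0.74, 0.672, 0.0, -0.0]
ft_force: [0.6, 0.5, 0.1]
gripper_width: 0.0443
grip_force: 0.0
```

Request:
carry_out:
  steps:
    - [[0.122, 0.042, 0, 0, 0, 0, 0], [0.122, 0.042, 0, 0, 0, 0, 0], [0.122, 0.042, 0, 0, 0, 0, 0], [0.122, 0.042, 0, 0, 0, 0, 0], [0.122, 0.042, 0, 0, 0, 0, 0], [0.122, 0.042, 0, 0, 0, 0, 0], [0.122, 0.042, 0, 0, 0, 0, 0], [0.122, 0.042, 0, 0, 0, 0, 0], [0.122, 0.042, 0, 0, 0, 0, 0], [0.122, 0.042, 0, 0, 0, 0, 0], [0.122, 0.042, 0, 0, 0, -0.28, 0], [0, 0, 0, 0, 0, 0, 0]]

```text
time_s: 3.1
tool_pos: [0.5538, 0.166, 0.2737]
eef_rot: [0.729, 0.685, 0.001, -0.001]
ft_force: [0.0, 0.2, -0.1]
gripper_width: 0.0439
grip_force: 0.0
```

```bash
python3 plan.py 0.565 0.1975 0.275 1.508; python3 - <<'E'
from h import *
C=cam('wrist');im=grab('wrist','w1.png');print(C[2],C[1][:,2],C[0][0,0])
hsv=cv2.cvtColor(im,cv2.COLOR_RGB2HSV);m=((hsv[...,2]>195)&(hsv[...,1]>70)&(hsv[...,0]>12)&(hsv[...,0]<32)).astype(np.uint8)
n,l,st,ce=cv2.connectedComponentsWithStats(m)
print([(st[i],ce[i].round()) for i in range(1,n) if st[i,4]>300])
print(proj(C,(.565,.1975,.17)),proj(C,(.565+.004,.1975+.07,.17)),proj(C,(.565-.004,.1975-.07,.17)))
E
```

```text
t 3.1 p [0.5538 0.166  0.2737] yaw 1.5082 q [0.25 0.06 1.77 0.   1.31 0.31] w 0.0439 F [ 0.    0.2  -0.11]
shift units [ 0.1071  0.0306 -0.0041] turn units [-0.002 -0.027  0.002]
[0.5582509  0.2448473  0.41970898] [-0.01923452 -0.30654551 -0.95166164] 334.69334602361545
[(array([ 32,   0,  32, 115, 387], dtype=int32), array([48., 58.])), (array([174,   0,  16,  66, 567], dtype=int32), array([181.,  26.])), (array([153,  12,  21,  70, 654], dtype=int32), array([163.,  48.])), (array([133,  25,  16,  57, 302], dtype=int32), array([142.,  52.])), (array([ 360,   61,   26,  186, 2290], dtype=int32), array([373., 152.])), (array([ 287,   70,   20,  251, 3135], dtype=int32), array([295., 185.])), (array([ 204,   89,   27,  134, 2318], dtype=int32), array([215., 155.])), (array([389, 140,   9,  60, 357], dtype=int32), array([393., 173.])), (array([151, 181,  22,  61, 658], dtype=int32), array([162., 202.])), (array([540, 264,  20,  29, 353], dtype=int32), array([550., 277.])), (array([145, 280,  44,  25, 336], dtype=int32), array([168., 288.]))]
[296.28684122 167.95152654] [297.00748     67.07489011] [295.67966322 252.94566726]
```

View pics/w1.png

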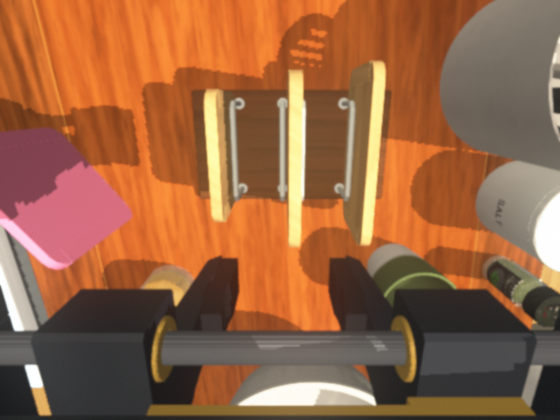

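The wrist view shows the tall board's top edge as a vertical strip at column 296, rows 70–246. The position measured from the top camera projects to column 296, rows 67–253, so the two agree. I'll align over it and descend.

Request:
carry_out:
  steps:
    - [[0.107, 0.031, 0, 0, 0, 0, 0], [0, 0, 0, 0, 0, 0, 0], [0, 0, 0.08, 0, 0, 0, 0], [0, 0, 0.08, 0, 0, 0, 0], [0, 0, 0.08, 0, 0, 0, 0], [0, 0, 0.08, 0, 0, 0, 0], [0, 0, 0.08, 0, 0, 0, 0], [0, 0, 0.05, 0, 0, 0, 0], [0, 0, 0.04, 0, 0, 0, 0], [0, 0, 0.02, 0, 0, 0, 0], [0, 0, 0, 0, 0, 0, 0], [0, 0, 0, 0, 0, 0, 0]]

```text
time_s: 4.15
tool_pos: [0.5641, 0.1914, 0.1223]
eef_rot: [0.731, 0.682, 0.0, 0.0]
ft_force: [-0.7, 0.3, -0.5]
gripper_width: 0.044
grip_force: 0.0
```

```bash
python3 plan.py 0.565 0.1975 0.12 1.508; python3 - <<'E'
from h import *
grab('scene','s2.png')
b=cv2.resize(cv2.imread('pics/s2.png')[60:220,190:370],None,fx=3.4,fy=3.4,interpolation=cv2.INTER_CUBIC);cv2.imwrite('pics/s2z.png',b)
E
```

```text
t 4.15 p [0.5641 0.1914 0.1223] yaw 1.5023 q [ 0.29  0.21  1.89 -0.    1.04  0.35] w 0.044 F [-0.69  0.3  -0.5 ]
shift units [0.0204 0.0016 0.0076] turn units [ 0.006 -0.001 -0.057]
```

View pics/s2z.png

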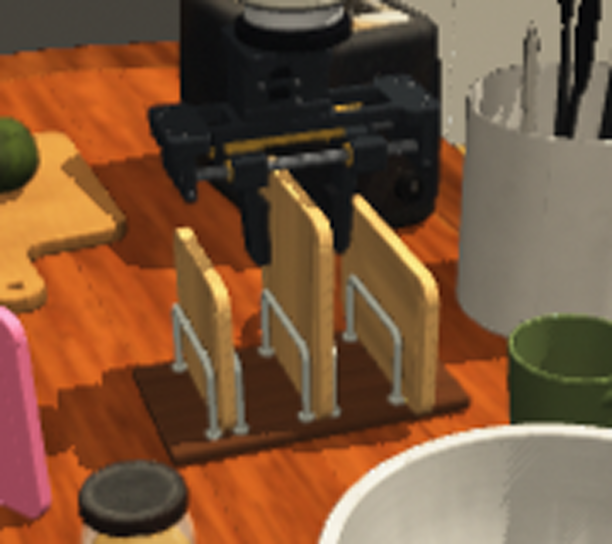

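The fingers straddle the tall board's top edge (crop about 260–350, 250), clear of the neighbours. I'll trim the small offset and close.

Request:
carry_out:
  steps:
    - [[0.02, 0.002, 0.007, 0, 0, -0.06, 0], [0, 0, 0, 0, 0, 0, 0], [0, 0, 0, 0, 0, 0, -1], [0, 0, 0, 0, 0, 0, -1], [0, 0, 0, 0, 0, 0, -1], [0, 0, 0, 0, 0, 0, -1], [0, 0, 0, 0, 0, 0, -1], [0, 0, 0, 0, 0, 0, -1], [0, 0, 0, 0, 0, 0, -1], [0, 0, 0, 0, 0, 0, -1], [0, 0, 0, 0, 0, 0, -1], [0, 0, 0, 0, 0, 0, -1]]

```text
time_s: 5.2
tool_pos: [0.5647, 0.1978, 0.1196]
eef_rot: [0.729, 0.685, -0.0, -0.0]
ft_force: [-0.4, 0.4, 2.1]
gripper_width: 0.0098
grip_force: 30.0
```

```bash
python3 plan.py 0.565 0.1975 0.12 1.508
```

```text
t 5.2 p [0.5647 0.1978 0.1196] yaw 1.5088 q [0.3  0.22 1.89 0.   1.03 0.36] w 0.0098 F [-0.4   0.37  2.06]
shift units [-0.001   0.0011 -0.0013] turn units [-0.002  0.     0.008]
```

Request:
carry_out:
  steps:
    - [[0, 0, -0.02, 0, 0, 0, -1], [0, 0, -0.04, 0, 0, 0, -1], [0, 0, -0.05, 0, 0, 0, -1], [0, 0, -0.06, 0, 0, 0, -1], [0, 0, -0.06, 0, 0, 0, -1], [0, 0, -0.06, 0, 0, 0, -1], [0, 0, -0.06, 0, 0, 0, -1], [0, 0, -0.06, 0, 0, 0, -1], [0, 0, -0.06, 0, 0, 0, -1], [0, 0, -0.05, 0, 0, 0, -1], [0, 0, -0.03, 0, 0, 0, -1], [0, 0, 0, 0, 0, 0, -1]]

```text
time_s: 6.2
tool_pos: [0.5661, 0.1982, 0.2882]
eef_rot: [0.729, 0.685, 0.002, 0.001]
ft_force: [-0.5, -0.1, -1.5]
gripper_width: 0.0096
grip_force: 30.0
```

```bash
python3 plan.py 0.5636 -0.182 0.285 1.508; python3 - <<'E'
from h import *
a=grab('scene','s3.png');b=grab('top','t3.png')
o=np.hstack([cv2.resize(a[20:230,170:370],None,fx=2,fy=2),cv2.resize(b[110:320,110:300],None,fx=2,fy=2)])
cv2.imwrite('pics/z3.png',o[:,:,::-1])
E
```

```text
t 6.2 p [0.5661 0.1982 0.2882] yaw 1.5088 q [ 0.3   0.09  1.71 -0.    1.33  0.36] w 0.0096 F [-0.47 -0.14 -1.46]
shift units [-1.2655  0.07    0.0085] turn units [ 0.051 -0.019  0.008]
```

View pics/z3.png

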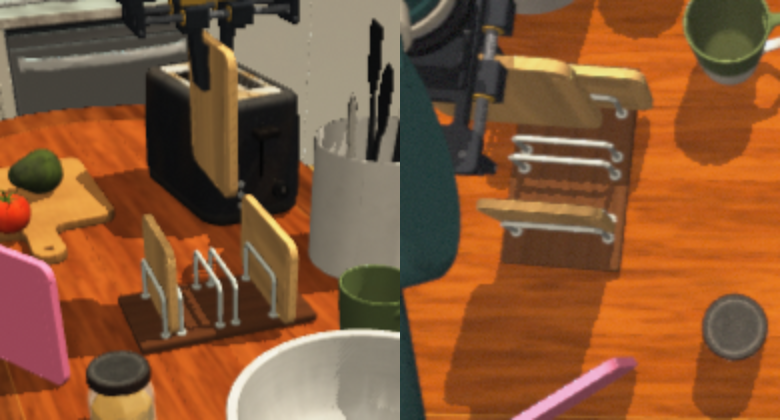

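The board is out of its slot and hanging upright. Its lower edge is at about 0.183 m, and the neighbours are still in their slots. Next I'll carry it to the bowl.

Request:
carry_out:
  steps:
    - [[-0.02, 0.003, 0, 0, 0, 0, -1], [-0.04, 0.003, 0, 0, 0, 0, -1], [-0.06, 0.003, 0, 0, 0, 0, -1], [-0.07, 0.003, 0, 0, 0, 0, -1], [-0.07, 0.003, 0, 0, 0, 0, -1], [-0.07, 0.003, 0, 0, 0, 0, -1], [-0.07, 0.003, 0, 0, 0, 0, -1], [-0.07, 0.003, 0, 0, 0, 0, -1], [-0.07, 0.003, 0, 0, 0, 0, -1], [-0.07, 0.003, 0, 0, 0, 0, -1], [-0.07, 0.003, 0, 0, 0, 0, -1], [-0.07, 0.003, 0, 0, 0, 0, -1]]

```text
time_s: 7.3
tool_pos: [0.5605, -0.0295, 0.2833]
eef_rot: [0.729, 0.685, -0.001, -0.001]
ft_force: [-0.6, 0.8, -2.5]
gripper_width: 0.0102
grip_force: 30.0
```

Request:
carry_out:
  steps:
    - [[-0.07, 0.004, 0, 0, 0, 0, -1], [-0.07, 0.004, 0, 0, 0, 0, -1], [-0.07, 0.004, 0, 0, 0, 0, -1], [-0.07, 0.004, 0, 0, 0, 0, -1], [-0.07, 0.004, 0, 0, 0, 0, -1], [-0.06, 0.004, 0, 0, 0, 0, -1], [-0.05, 0.004, 0, 0, 0, 0, -1], [-0.03, 0.004, 0, 0, 0, 0, -1], [-0.02, 0.002, 0, 0, 0, 0, -1], [0, 0, 0, 0, 0, 0, -1], [0, 0, 0, 0, 0, 0, -1], [0, 0, 0, 0, 0, 0, -1]]

```text
time_s: 8.3
tool_pos: [0.5623, -0.18, 0.2845]
eef_rot: [0.728, 0.685, 0.0, -0.0]
ft_force: [-0.5, -0.1, -2.9]
gripper_width: 0.01
grip_force: 30.0
```

```bash
python3 plan.py 0.5636 -0.182 0.262 1.508; python3 - <<'E'
from h import *
a=grab('scene','s4.png')
cv2.imwrite('pics/z4.png',cv2.resize(a[0:320,200:500],None,fx=1.8,fy=1.8)[:,:,::-1])
E
```

```text
t 8.3 p [ 0.5623 -0.18    0.2845] yaw 1.5094 q [-0.35  0.08  1.73  0.    1.33 -0.29] w 0.01 F [-0.49 -0.14 -2.86]
shift units [-0.0064  0.0047  0.075 ] turn units [-0.002 -0.006  0.014]
```

View pics/z4.png

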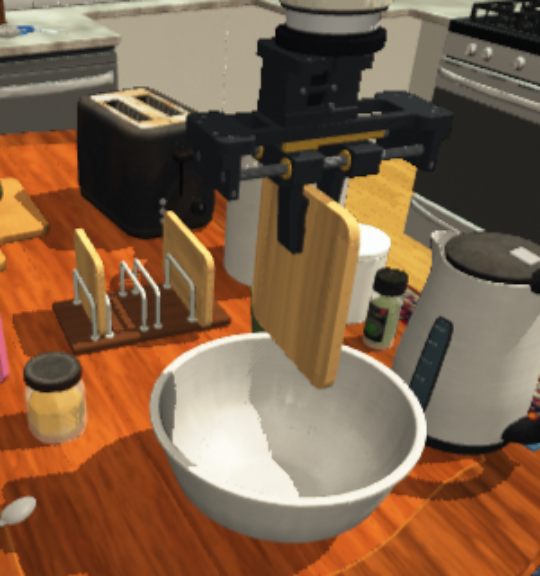

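The board hangs over the bowl, with the rim clear below it; its near lower corner is at crop (325,383). I'll lower it a little, let it settle, and check the lower edge.

Request:
carry_out:
  steps:
    - [[-0.006, 0.005, 0.015, 0, 0, 0, -1], [0, 0, 0.02, 0, 0, 0, -1], [0, 0, 0.02, 0, 0, 0, -1], [0, 0, 0.015, 0, 0, 0, -1], [0, 0, 0.005, 0, 0, 0, -1], [0, 0, 0, 0, 0, 0, -1], [0, 0, 0, 0, 0, 0, -1], [0, 0, 0, 0, 0, 0, -1], [0, 0, 0, 0, 0, 0, -1], [0, 0, 0, 0, 0, 0, -1], [0, 0, 0, 0, 0, 0, -1], [0, 0, 0, 0, 0, 0, -1]]

```text
time_s: 9.35
tool_pos: [0.5638, -0.1827, 0.2623]
eef_rot: [0.729, 0.685, 0.0, 0.0]
ft_force: [0.7, 0.0, -2.4]
gripper_width: 0.0095
grip_force: 30.0
```

```bash
python3 plan.py 0.5636 -0.182 0.262 1.508; python3 - <<'E'
from h import *
a=grab('scene','s5.png');C=cam('scene');s=readout.observe();p=np.array(s['tool_pos']);yd=np.array([.0622,.998,0]);xd=np.array([.998,-.0622,0])
z0=p[2]-.1196+.015;print('lower edge',z0)
c=np.array([p[0],p[1],z0])
def box(h): # outline of the held board's near face as expected
    return [proj(C,c+t*yd-.005*xd+[0,0,z])for t,z in[(-.07,.016),(-.054,0),(.054,0),(.07,.016),(.07,.139),(-.07,.139)]]
o=a.copy();cv2.polylines(o,[np.int32(np.round(box(0)))],True,(255,0,0),1)
cv2.imwrite('pics/z5.png',np.hstack([cv2.resize(k[70:260,300:440],None,fx=2.8,fy=2.8) for k in(a,o)])[:,:,::-1])
b=cams.grab_frame('top');cv2.imwrite('pics/t5.png',b[:,:,::-1])
E
```

```text
t 9.35 p [ 0.5638 -0.1827  0.2623] yaw 1.5087 q [-0.36  0.09  1.76  0.    1.29 -0.29] w 0.0095 F [ 0.69  0.01 -2.43]
shift units [ 0.0023 -0.0007  0.0011] turn units [0.003 0.001 0.007]
lower edge 0.15763386423227826
```

View pics/z5.png

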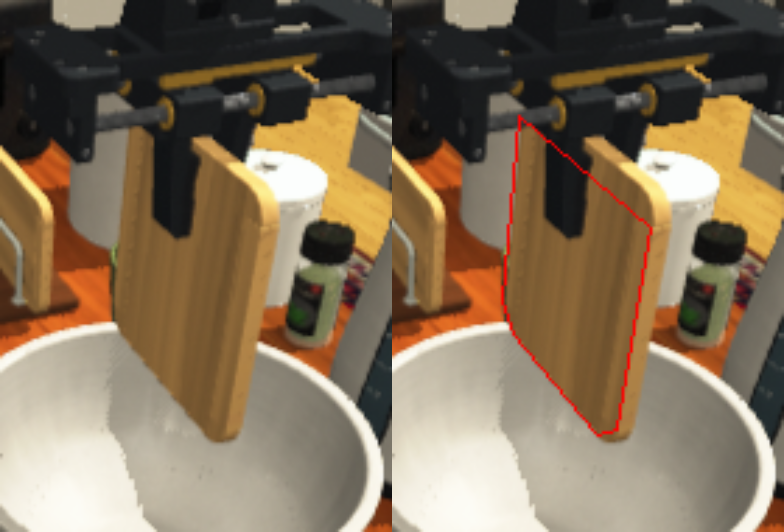

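View pics/t5.png

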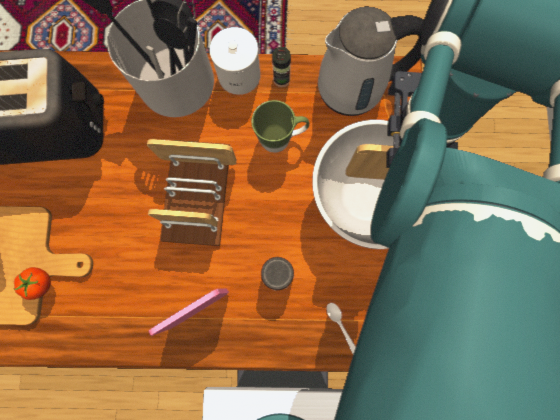

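The expected outline matches the held board: it is level and upright, with its lower edge at about 0.158 m, or 38 mm above the rim. The top view shows the two other boards, jar, mug and bowl where they were, so I'll hand the job in.

```bash
python3 -c "
from h import *
print(np.abs(readout.observe()['qvel']).max()); print(close_job())"
```

```text
0.0012471925788245105
the job is handed in; nothing more can be done
None
```

I handed the job in with the tall board held still, upright and level over the middle of the bowl, its lower edge about 38 mm above the rim; the other two boards, bowl, jar and mug were not moved.

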